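# Draw the carrier plate out from under the boxes

### The job

A flat metal carrier plate is buried under the stack in the box stand: take it by its black grip, leaning in under the overhanging tablet, and slide it straight out along the board until none of it is under the stack or the tablet's overhang. Let go with the plate flat on the board. The stack must stay standing in the stand, never lifted; do not lean on the tablet or knock anything lying around.

Things in the scene. Friction and masses are not known exactly. Their poses are not given: they have to be found in the camera images.
- stand: fixed plywood board 445 x 250 mm with a dark steel box stand, a low U of 42 mm high rails. Origin on the board's top under the stack's middle, 12 mm above the bench; -x points out of its front (the way the plate comes out), y along its width, z up. Front stops at x = -0.0555, 34 mm high, reach inward to y = +-0.062: they hold the cartons back while the plate passes between. Board runs to x = -0.32.
- carrier_grip (a point): middle of the plate's black grip, 28 mm above the board. Grip: 38 mm long (x), 18 mm wide (y, pinch here), top 46 mm above the board. -x is the pulling direction, z up. The tablet's edge ends 17 mm short of it, its underside 90 mm above the board: an upright hand hits the tablet, so tilt the wrist out towards -x by 30 to 45 degrees. Plate and grip weigh 0.2 kg; drag under the stack 4 to 12 N.
- carrier_rear (a point): middle of the carrier plate's rear edge, 170 mm behind the grip's middle (+x of the plate). The plate is aluminium, 143 mm long (x), 100 mm wide, 4 mm thick, flat on the board; its front edge is 27 mm behind the grip's middle, joined to the grip by an 18 mm wide tongue. It must come out about 155 mm to clear the tablet.
- carton_low: flat pale carton 103 (x) x 194 (y) x 24 mm, the lower one, resting on the plate with its underside (origin at the centre of the underside) 4 mm above the board; it drops those 4 mm when the plate has gone. About 0.09 kg.
- carton_up: flat carton of the same size, faintly pink, on the lower one. Origin at the centre of its underside; axes as the stand's. About 0.09 kg.
- driver_case: dark closed case 104 (x) x 160 (y) x 38 mm on the upper carton. Origin at the centre of its underside; axes as the stand's. About 0.18 kg.
- tablet: opened tablet, 200 (x) x 134 (y) x 11 mm, fragile, lying across the top of the case and overhanging it by 48 mm in front and behind. Origin at the centre of its underside, 90 mm above the board at the start; axes as the stand's. About 0.2 kg.
- tablet_front (a point): middle of the tablet's front edge, over the plate near the grip; axes as the tablet's (-x points out of the stand's front).
- tape_black: roll of black tape, 70 mm across and 18 mm high, a bystander; origin at the centre of its underside.
- brush: black brush, 121 mm long, lying on the board at +y of the plate's path, a bystander.
- spudger: thin black pry stick, 150 mm long, lying on the board at -y of the plate's path, a bystander.
- solder_spool: spool of solder with blue flanges, 53 mm across and 35 mm high, a bystander; origin at the centre of its underside.

How it is judged:
By the outcome, as a careful person would: the job done as asked, in the order asked, and still so for the second after the job is handed in, with the robot touching nothing.
It also fails if it takes over 42 s, if anything falls off the work surface, if the arm or the gripper's body presses on something with over 40 N, if the wrist force passes 120 N, or if a joint passes its speed limit or range.

### The arm

A 6-joint arm with a two-finger parallel gripper is mounted at the origin on a cart in front of the work surface, level with it; the furniture and walls round the work are solid. World frame = base frame: x ahead of the robot, y to its left, z up, the work surface at z = 0. Lengths are in m, angles in rad, forces in N, time in s.
With the tool pointing down it reaches from about 0.375 to 0.9 m from the base axis. Payload 3.1 kg.
Tool frame: the origin (TCP) lies midway between the tips of the shut fingers; the grasp point (between the pads) lies 19 mm behind it; z points along the fingers, y is the direction in which the jaws open and shut (so a half turn about z gives the same grasp; the last joint's range is limited). The gripper opens to 85 mm and grips with 20 to 120 N. Pads are 22 mm wide; open, the fingers measure 114 mm over their backs; the gripper's body (76 mm by 85 mm) begins 54 mm behind the grasp point. The pads swing forward as they close: fully open they stand 13 mm farther back than shut.
Start: joints at [-1.433, 0.527, 1.433, -0, 1.181, -0.178], TCP at [0.194, -0.594, 0.231] pointing down, gripper open.
Joint ranges: [-3.08, 3.08], [-0.75, 2.2], [0.22, 2.44], [-1.43, 4.57], [0, 2.65], [-2.85, 2.85]. Speed limits (rad/s): [2.79, 2.79, 3.14, 3.14, 3.14, 3.14].

### API

Orientations are given as a unit quaternion [x, y, z, w].
In Python, from station import manip gives the robot as it stands. The module is installed in compiled form; this text tells all that it offers.
- The arm moves only by the tool drive_tool, never from a script. Its argument "deltas" is one flat list of numbers, 4 for each row, row after row: the shift along the tool's x, y, z in cm, then the turn about the tool's z in degrees. A call has 1 to 12 rows; each row is the pose to reach, as a shift and turn from the pose measured when the call began, along the tool's axes at that moment; what a row does not reach only later rows make up. A row lasts 1/10 s, in which the tool goes at most 50 mm and 8.59 degrees, less where a joint would pass 70% of its speed; a pose out of reach is approached as far as the arm can. A call with a gripper value outside its range is refused whole. "hand" is the finger opening in cm, from 0 to 8.54, set as the call begins (left out, the last holds). The fingers move at their own pace and stop on an object; "squeeze" is the grip in N (left out, the last holds). Time passes only in rows, so rows that repeat a pose let the fingers close. It gives the time, the measured TCP pose, the force and the opening at its end, in the units of the state.
- manip.sense(): the state, without advancing time (a new reading comes with each control period).
- manip.snapshot(name): name is "scene" or "top"; returns a dict with "frame" (480x640x3 uint8, red, green, blue), "depth" (480x640 float32, m along the optical axis (not along the pixel's ray), 0 where there is no reading), "fx", "fy", "cx", "cy" (pixels), "R" (3x3) and "t" (3): a world point X has camera coordinates R X + t. Camera axes: x right, y down, z forward; pixel columns grow to the right and rows downward; lengths in m; the calibration is good to about 2 mm. A picture is of the moment at which its call begins.
- manip.sign_off(): hands the job in, once; it reports no verdict.
The state is a dict: "t": time; "q": joint angles; "qd": joint speeds; "tau": joint torques, N m; "tcp_pos": TCP position; "tool_rot": TCP orientation; "force": force on the tool from outside, world axes, zero at the start; "ft_torque": the same for the moment, N m; "finger_gap": opening from 0.0 (shut) to 1.0 (fully open).
Only numpy, scipy, OpenCV 4.12 (cv2) and the standard library are available. Lean on these libraries where they do the work, as an engineer would, in place of code of your own. Each camera call takes 0.05 s, during which the arm holds its last target.

## Working session

There is one attempt and no reset: what is moved stays moved. The work goes in short steps, Python scripts to look and compute and a tool call to move; the robot and the scene stay as the last step left them, time stands still between calls to the robot, and variables do not carry over. Pictures are saved under pics/ and viewed, and the job is handed in when it is done.

Besides the shell and the picture viewer there is one more tool, called after ">>>" as name(argument=value, ...) on one line, values as JSON. drive_tool: Moves the arm, as the interface text tells. Its arguments: {"type":"object","properties":{"deltas":{"type":"array"},"hand":{"type":"number"},"squeeze":{"type":"number"}},"required":["deltas"]}

```bash
mkdir -p pics
python3 - <<'E'
from station import manip
import cv2,numpy as np,pickle
print(manip.sense())
for n in("scene","top"):
    s=manip.snapshot(n); pickle.dump(s,open(f"{n}0.pkl","wb"))
    cv2.imwrite(f"pics/{n}0.png",s["frame"][:,:,::-1]); print(n,s["fx"],s["cx"],s["R"],s["t"])
E
```

```text
{'t': 0.0, 'q': array([-1.43346648e+00,  5.28469579e-01,  1.43391530e+00,  3.14574367e-06,
        1.18143365e+00, -1.78495402e-01]), 'qd': array([ 4.60008756e-04,  7.71823436e-04, -1.46648673e-05, -1.07335346e-03,
       -1.32238294e-04,  5.68339845e-04]), 'tau': array([-8.07908782e-04, -4.42354739e+01, -1.78027493e+01, -1.55436037e-04,
        8.48536205e-03,  1.63600026e-05]), 'tcp_pos': array([ 0.19405523, -0.59333954,  0.23032742]), 'tool_rot': array([ 9.87557172e-01,  1.57256460e-01,  2.43598445e-05, -1.11266931e-03]), 'force': array([-0.6929674 ,  0.41048497, -0.99350978]), 'ft_torque': array([-0.09293809,  0.00148195, -0.03181801]), 'finger_gap': 1.0006138825599222}
scene 587.960395224929 323.1113301959615 [[-8.84589080e-01 -4.66371019e-01  4.81499600e-04]
 [-3.02634770e-01  5.73236248e-01 -7.61454135e-01]
 [ 3.54844127e-01 -6.73719731e-01 -6.48218612e-01]] [0.58934686 0.15214451 1.61541287]
top 436.04272343455057 323.65728388621704 [[ 0.02165204 -0.9993689  -0.02815999]
 [-0.98212008 -0.01599289 -0.187575  ]
 [ 0.18700627  0.03171788 -0.98184654]] [0.18847677 0.58413302 1.04996196]
```

View pics/scene0.png

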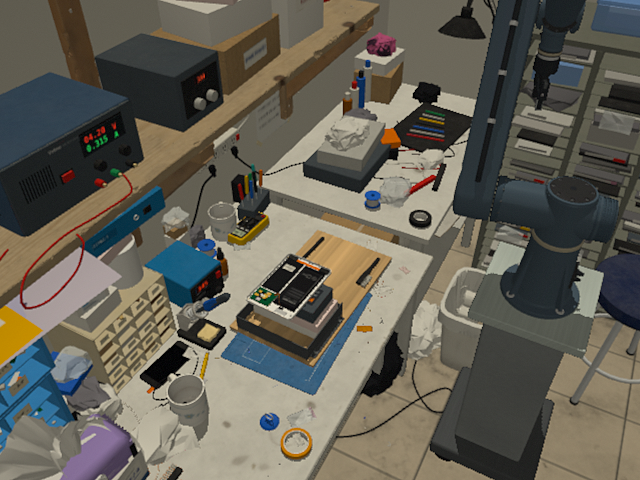

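View pics/top0.png

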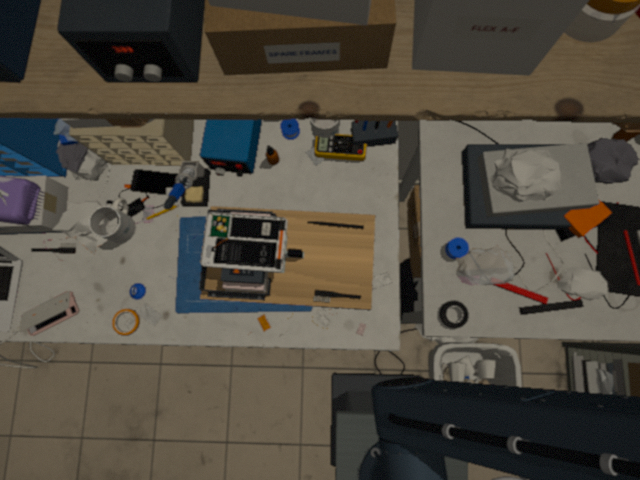

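The top view shows the board with the tablet at about (245,240) and the black grip at about (294,254). The pull direction is image right, roughly world -y. I'll enlarge this and measure.

```bash
cat > h.py <<'E'
import numpy as np,cv2,pickle
def load(f): return pickle.load(open(f,"rb"))
def ray(s,u,v):
    R=np.array(s["R"]);t=np.array(s["t"]);d=R.T@np.array([(u-s["cx"])/s["fx"],(v-s["cy"])/s["fy"],1.]);return -R.T@t,d
def atz(s,u,v,z):
    o,d=ray(s,u,v);return o+d*(z-o[2])/d[2]
def dep(s,u,v):
    o,d=ray(s,u,v);return o+d*s["depth"][int(round(v)),int(round(u))]
def proj(s,X):
    c=np.array(s["R"])@np.array(X)+np.array(s["t"]);return s["fx"]*c[0]/c[2]+s["cx"],s["fy"]*c[1]/c[2]+s["cy"]
def crop(s,x0,y0,w,h,k,f):
    cv2.imwrite(f,cv2.resize(s["frame"][y0:y0+h,x0:x0+w,::-1],None,fx=k,fy=k,interpolation=cv2.INTER_CUBIC))
E
python3 - <<'E'
from h import *
a=load("top0.pkl");b=load("scene0.pkl")
crop(a,180,190,200,130,4,"pics/tc.png");crop(b,220,220,200,150,4,"pics/sc.png")
for p in[(294,254),(300,254),(289,254),(330,250),(373,214),(373,307),(240,240),(285,222),(284,270),(335,223),(340,296)]:
    print(p,dep(a,*p).round(4),atz(a,*p,.012).round(4))
E
```

```text
(294, 254) [0.5365 0.2734 0.0597] [0.5437 0.2782 0.012 ]
(300, 254) [0.5368 0.2583 0.0593] [0.544  0.2624 0.012 ]
(289, 254) [0.5367 0.2863 0.0573] [0.5435 0.2914 0.012 ]
(330, 250) [0.5558 0.1836 0.0129] [0.556  0.1836 0.012 ]
(373, 214) [ 6.582e-01  6.980e-02 -2.000e-04] [0.6551 0.0708 0.012 ]
(373, 307) [0.4104 0.0697 0.0011] [0.41   0.0707 0.012 ]
(240, 240) [0.5605 0.4003 0.1132] [0.5788 0.4235 0.012 ]
(285, 222) [0.6082 0.2935 0.1072] [0.6297 0.3053 0.012 ]
(284, 270) [0.5008 0.3028 0.0132] [0.5009 0.303  0.012 ]
(335, 223) [0.6276 0.1716 0.018 ] [0.629  0.1717 0.012 ]
(340, 296) [0.4357 0.1556 0.023 ] [0.4363 0.1555 0.012 ]
```

View pics/tc.png

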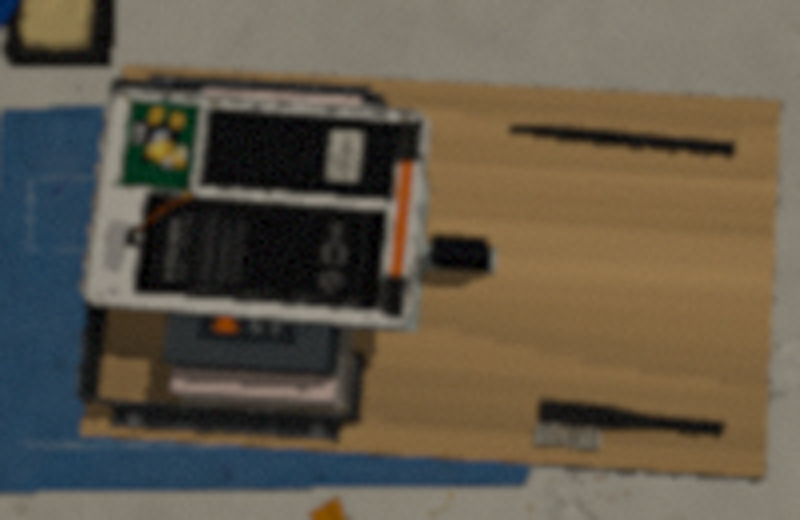

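View pics/sc.png

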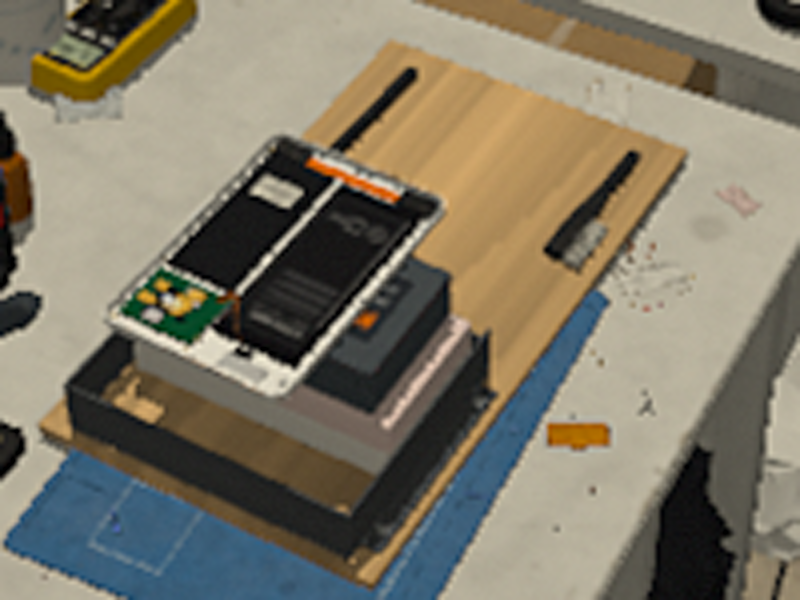

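Run:
```python
from h import *
a=load("top0.pkl")
C=lambda x,y:(180+(x-1.5)/4,190+(y-1.5)/4)
f=lambda x,y,z:atz(a,*C(x,y),z)
c=[f(780,98,.012),f(765,477,.012),f(82,436,.012),f(125,68,.012)]
for p in c:print(p.round(4))
print(np.linalg.norm(c[0]-c[1]),np.linalg.norm(c[1]-c[2]))
for u,v in[(c[1],c[2]),(c[0],c[3])]:
    d=u-v;print("dir",np.degrees(np.arctan2(d[1],d[0])))
d=c[0]-c[1];print("edge",np.degrees(np.arctan2(d[1],d[0])))
# tablet corners z=.012+.090+.011
for q in[(428,113),(412,328),(83,303),(115,80)]:print("tab",f(*q,.113).round(4))
# depth map of grip
for v in range(247,262):
    print(v,[tuple((dep(a,u,v)*1000).round().astype(int)) for u in (290,294,298,301,303)])
```

```text
[0.6549 0.0664 0.012 ]
[0.4052 0.0761 0.012 ]
[0.4222 0.5188 0.012 ]
[0.6692 0.508  0.012 ]
0.24987083704142898 0.4430149628822884
dir -92.20590364335037
dir -91.86482202955406
edge -2.207064261111225
tab [0.6172 0.2892 0.113 ]
tab [0.4856 0.2938 0.113 ]
tab [0.497  0.4925 0.113 ]
tab [0.6352 0.4831 0.113 ]
247 [(np.int64(562), np.int64(289), np.int64(13)), (np.int64(562), np.int64(279), np.int64(13)), (np.int64(563), np.int64(268), np.int64(12)), (np.int64(563), np.int64(260), np.int64(11)), (np.int64(563), np.int64(255), np.int64(10))]
248 [(np.int64(553), np.int64(285), np.int64(54)), (np.int64(559), np.int64(278), np.int64(16)), (np.int64(560), np.int64(268), np.int64(12)), (np.int64(560), np.int64(260), np.int64(12)), (np.int64(560), np.int64(255), np.int64(12))]
249 [(np.int64(550), np.int64(284), np.int64(57)), (np.int64(550), np.int64(274), np.int64(58)), (np.int64(551), np.int64(264), np.int64(53)), (np.int64(557), np.int64(260), np.int64(15)), (np.int64(558), np.int64(255), np.int64(10))]
250 [(np.int64(546), np.int64(284), np.int64(61)), (np.int64(547), np.int64(274), np.i
[... 2033 characters left out ...]
[(np.int64(530), np.int64(288), np.int64(13)), (np.int64(530), np.int64(278), np.int64(13)), (np.int64(530), np.int64(267), np.int64(14)), (np.int64(530), np.int64(259), np.int64(15)), (np.int64(531), np.int64(254), np.int64(12))]
260 [(np.int64(528), np.int64(288), np.int64(10)), (np.int64(528), np.int64(278), np.int64(11)), (np.int64(528), np.int64(267), np.int64(14)), (np.int64(528), np.int64(259), np.int64(13)), (np.int64(528), np.int64(254), np.int64(13))]
261 [(np.int64(525), np.int64(288), np.int64(14)), (np.int64(525), np.int64(278), np.int64(12)), (np.int64(526), np.int64(267), np.int64(10)), (np.int64(525), np.int64(259), np.int64(12)), (np.int64(526), np.int64(254), np.int64(12))]
```

Run:
```python
from h import *
P=[]
for n in("top0.pkl","scene0.pkl"):
    s=load(n);v,u=np.mgrid[0:480,0:640];D=s["depth"];R=np.array(s["R"]);t=np.array(s["t"])
    c=np.stack([(u-s["cx"])/s["fx"]*D,(v-s["cy"])/s["fy"]*D,D],-1)[D>0]
    P.append((c-t)@R)
A=np.vstack(P)
for x0 in np.arange(.1,.9,.1):
    print(round(x0,1),[ (lambda m:(round(float(A[m,2].max()),2) if m.any() else None))((A[:,0]>=x0)&(A[:,0]<x0+.1)&(A[:,1]>=y)&(A[:,1]<y+.1)) for y in np.arange(-.8,.5,.1)])
# gripper in scene
B=P[1];m=(abs(B[:,0]-.194)<.09)&(abs(B[:,1]+.594)<.09)&(B[:,2]>.2)&(B[:,2]<.5)
G=B[m]-np.array([.194,-.594,0]);a=np.radians(18.1);ex=np.array([np.cos(a),np.sin(a),0]);ey=np.array([np.sin(a),-np.cos(a),0])
for z in np.arange(.2,.5,.01):
    q=G[(G[:,2]>=z)&(G[:,2]<z+.01)]
    if len(q):print(round(z-.2303,3),len(q),"x",(q@ex).min().round(3),(q@ex).max().round(3),"y",(q@ey).min().round(3),(q@ey).max().round(3))
# tablet heights by depth, plane
s=load("top0.pkl")
z=[dep(s,u,v) for u in range(206,283,4) for v in range(216,262,4)]
z=np.array(z);print(np.median(z[:,2]),np.percentile(z[:,2],[10,90]))
crop(load("scene0.pkl"),480,0,160,130,5,"pics/g.png")
```

```text
0.1 [0.41, 0.44, 0.53, 0.62, 0.66, 0.65, 0.7, 0.61, 0.44, 0.01, -0.72, -0.73, -0.73]
0.2 [0.41, 0.47, 0.57, 0.61, 0.64, -0.4, 0.7, 0.64, 0.48, 0.0, 0.0, 0.0, 0.0]
0.3 [-0.26, 0.0, 0.49, 0.49, 0.02, 0.01, 0.02, 0.02, 0.01, 0.01, 0.01, 0.01, 0.01]
0.4 [0.02, 0.02, 0.55, 0.53, 0.03, 0.05, 0.05, 0.02, 0.02, 0.03, 0.11, 0.12, 0.11]
0.5 [0.03, 0.03, 0.48, 0.48, 0.01, 0.06, 0.05, 0.01, 0.02, 0.02, 0.12, 0.12, 0.12]
0.6 [0.02, 0.02, 0.07, 0.12, 0.57, 0.57, 0.57, 0.57, 0.57, 0.57, 0.57, 0.57, 0.62]
0.7 [0.17, 0.07, 0.09, 0.12, 0.57, 0.64, 0.72, 0.72, 0.71, 0.72, 0.75, 0.74, 0.69]
0.8 [0.18, 0.15, 0.12, 0.11, 0.57, 0.61, 0.62, 0.01, 0.62, 0.14, 0.74, 0.74, 0.69]
0.01 21 x -0.011 0.007 y -0.057 0.05
0.02 37 x -0.013 0.009 y -0.062 0.05
0.03 29 x -0.012 0.01 y -0.063 0.047
0.04 30 x -0.013 0.01 y -0.063 0.049
0.05 16 x -0.007 0.011 y -0.067 0.048
0.06 43 x -0.014 0.012 y -0.083 0.071
0.07 43 x -0.015 0.016 y -0.079 0.07
0.08 40 x -0.014 0.015 y -0.078 0.073
0.09 50 x -0.015 0.016 y -0.081 0.056
0.1 64 x -0.021 0.018 y -0.081 0.019
0.11 66 x -0.014 0.015 y -0.079 0.001
0.12 31 x -0.028 0.025 y -0.077 -0.018
0.13 67 x -0.036 0.035 y -0.047 0.002
0.14 80 x -0.037 0.036 y -0.045 0.002
0.15 83 x -0.038 0.035 y -0.047 -0.001
0.16 84 x -0.04 0.036 y -0.048 0.001
0.17 100 x -0.037 0.035 y -0.044 0.013
0.18 56 x -0.03 0.031 y -0.039 -0.003
0.19 87 x -0.036 0.033 y -0.044 0.001
0.2 72 x -0.036 0.033 y -0.047 0.004
0.21 85 x -0.036 0.034 y -0.043 -0.003
0.22 75 x -0.03 0.032 y -0.042 0.022
0.23 89 x -0.033 0.033 y -0.044 0.035
0.24 77 x -0.032 0.032 y -0.044 0.014
0.25 81 x -0.044 0.045 y -0.043 -0.003
0.26 43 x -0.049 0.058 y -0.042 -0.009
0.10915623156064802 [0.10507409 0.11223082]
```

View pics/g.png

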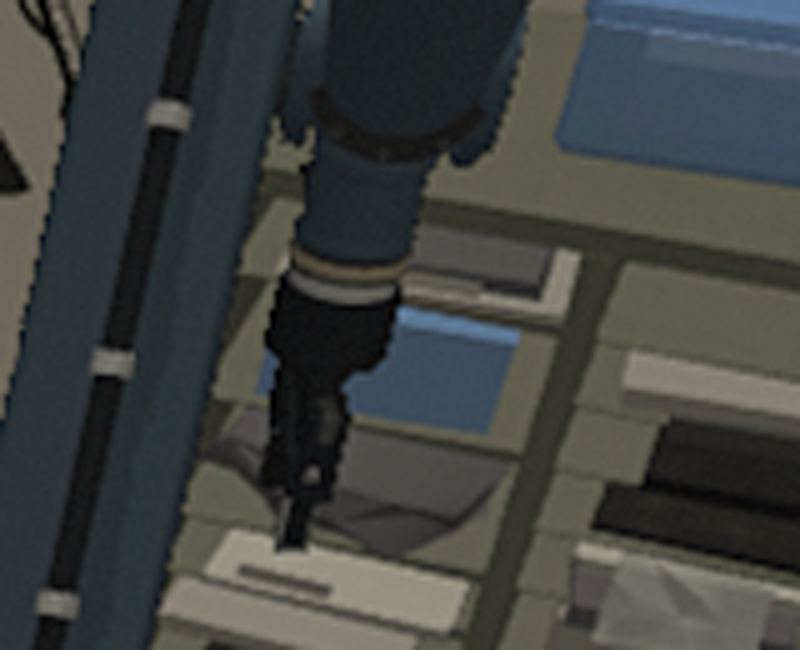

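Run:
```python
from h import *
s=load("scene0.pkl")
for p in[(463,20),(463,5),(470,30),(492,150),(480,180),(520,250)]:print(p,dep(s,*p).round(3))
t=load("top0.pkl")
v,u=np.mgrid[0:480,0:640]
for n,s in(("t",t),("s",load("scene0.pkl"))):
    D=s["depth"];R=np.array(s["R"]);tt=np.array(s["t"])
    W=(np.stack([(u-s["cx"])/s["fx"]*D,(v-s["cy"])/s["fy"]*D,D],-1)-tt)@R
    m=(D>0)&(W[...,0]>.3)&(W[...,0]<.6)&(W[...,1]>-.6)&(W[...,1]<-.35)&(W[...,2]>.3)
    if m.any():print(n,m.sum(),u[m].min(),u[m].max(),v[m].min(),v[m].max(),W[m].min(0),W[m].max(0))
    m=(D>0)&(W[...,0]>.5)&(W[...,1]>-.3)&(W[...,1]<.5)&(W[...,2]>.3)&(W[...,2]<1)
    print("shelf minx",W[m].min(0))
```

```text
(463, 20) [ 0.445 -0.481  0.51 ]
(463, 5) [ 0.645 -1.224  0.295]
(470, 30) [ 0.414 -0.46   0.492]
(492, 150) [0.198 0.02  0.404]
(480, 180) [0.203 0.065 0.343]
(520, 250) [ 0.083 -0.147 -0.002]
shelf minx [ 0.66291656 -0.2946295   0.4720815 ]
s 921 438 486 0 39 [ 0.37322878 -0.58371922  0.45566248] [ 0.52041535 -0.4235039   0.54963168]
shelf minx [ 0.65863489 -0.29995195  0.30037846]
```

```bash
cat >> h.py <<'E'
from scipy.spatial.transform import Rotation as Ro
def rel(st,pts):
    R=Ro.from_quat(st["tool_rot"]).as_matrix()
    for p in pts: print(np.array(p), (R.T@(np.array(p)-st["tcp_pos"])*100).round(2))
def yaw(st):
    R=Ro.from_quat(st["tool_rot"]).as_matrix();print("tool y ang",np.degrees(np.arctan2(R[1,1],R[0,1])).round(2),"z",R[:,2].round(4))
E
python3 - <<'E'
from h import *
from station import manip
s=manip.sense();yaw(s);rel(s,[(.15,-.40,.23),(.30,-.30,.23),(.37,-.18,.23)])
E
```

```text
tool y ang -71.91 z [-2.e-04  2.e-03 -1.e+00]
[ 0.15 -0.4   0.23] [  1.82 -19.75   0.08]
[ 0.3  -0.3   0.23] [ 19.18 -24.6    0.1 ]
[ 0.37 -0.18  0.23] [ 29.56 -33.83   0.12]
```

>>> drive_tool(deltas=[0.4, -4, 0, 0, 0.8, -8, 0, 0, 1.1, -12, 0, 0, 1.5, -16, 0, 0, 1.8, -19.8, 0, -5, 6.2, -21, 0, -10, 10.5, -22.2, 0, -16, 14.8, -23.4, 0, -22, 19.2, -24.6, 0, -28, 22.6, -27.7, 0, -34, 26.1, -30.8, 0, -40, 29.6, -33.8, 0, -46], hand=5)

```text
t: 1.3
tcp_pos: [0.371, -0.1783, 0.231]
tool_rot: [0.847, 0.532, 0.0, -0.001]
force: [0.7, -0.1, -0.2]
finger_gap: 0.591
```

Run:
```python
from h import *
from station import manip
s=manip.sense();print(s["q"],s["tcp_pos"]);yaw(s);rel(s,[(.42,-.05,.23),(.45,.07,.23),(.54,.19,.2)])
```

```text
[-7.22204036e-01  2.41342597e-01  1.93759351e+00  1.65685360e-03
  9.64627709e-01 -2.75041637e-01] [ 0.37095699 -0.17833455  0.23102158]
tool y ang -25.67 z [-6.0e-04  2.3e-03 -1.0e+00]
[ 0.42 -0.05  0.23] [13.69 -1.14  0.13]
[0.45 0.07 0.23] [25.81 -3.64  0.16]
[0.54 0.19 0.2 ] [40.52 -0.72  3.18]
```

>>> drive_tool(deltas=[4.6, -0.4, 0, -5, 9.1, -0.8, 0, -10, 13.7, -1.1, 0, -15, 17.7, -2, 0, -19, 21.8, -2.8, 0, -23, 25.8, -3.6, 0.2, -23.6, 29.5, -2.9, 1, -23.6, 33.2, -2.2, 1.7, -23.6, 36.9, -1.4, 2.5, -23.6, 40.5, -0.7, 3.2, -23.6, 40.5, -0.7, 3.2, -23.6])

```text
t: 2.4
tcp_pos: [0.5422, 0.1929, 0.1985]
tool_rot: [0.719, 0.695, 0.001, -0.001]
force: [-0.4, 0.3, 0.6]
finger_gap: 0.582
```

Run:
```python
from h import *
from station import manip
s=manip.sense();print(s["q"],s["tcp_pos"]);yaw(s)
for n in("scene","top"):
    k=manip.snapshot(n); pickle.dump(k,open(f"{n}1.pkl","wb"))
crop(load("top1.pkl"),180,190,200,130,4,"pics/tc1.png");crop(load("scene1.pkl"),250,120,200,150,4,"pics/sc1.png")
u=np.array([-.037,-.9993,0]);G=np.array([.5425,.2735,0])
rel(s,[G+.060*u+[0,0,z] for z in(.15,.1,.052)]+[G+.018*u+[0,0,.046]])
```

```text
[0.14594457 0.50055377 1.59459478 0.00392895 1.04522367 0.17689162] [0.54221081 0.19291134 0.19848828]
tool y ang -1.89 z [ 7.0e-04  3.5e-03 -1.0e+00]
[0.54028  0.213542 0.15    ] [ 2.04 -0.26  4.86]
[0.54028  0.213542 0.1     ] [ 2.02 -0.27  9.86]
[0.54028  0.213542 0.052   ] [ 2.   -0.27 14.66]
[0.541834  0.2555126 0.046    ] [ 6.2  -0.25 15.27]
```

View pics/tc1.png

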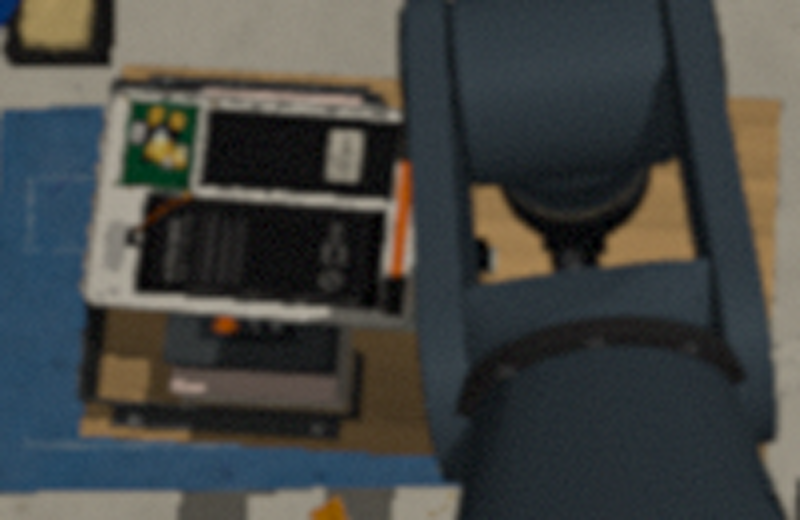

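View pics/sc1.png

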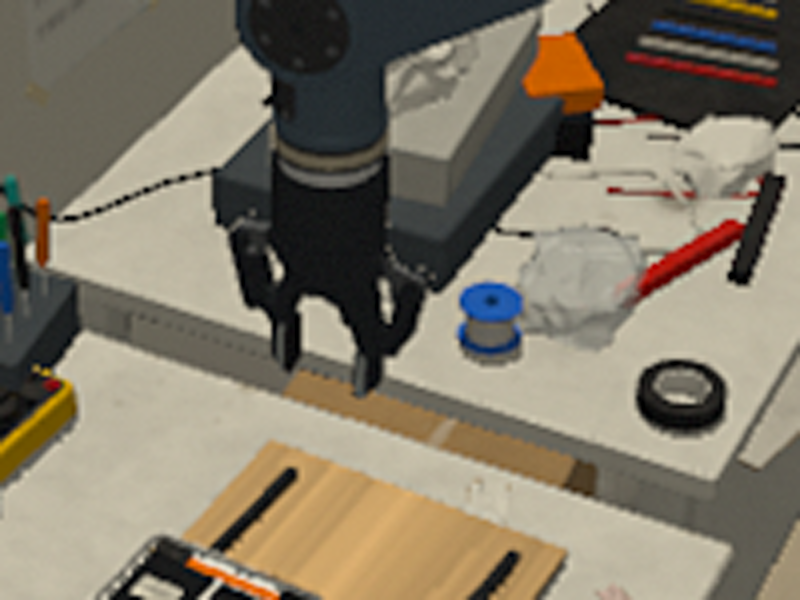

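>>> drive_tool(deltas=[0.6, -0.1, 3.5, 0, 1.3, -0.2, 7, 0, 2, -0.3, 10.5, 0, 2, -0.3, 13, 0, 2, -0.3, 15, 0, 2, -0.3, 15, 0, 2, -0.3, 15, 0])

```text
t: 3.2
tcp_pos: [0.5363, 0.2096, 0.0493]
tool_rot: [0.72, 0.694, -0.001, -0.002]
force: [0.7, -0.4, -0.1]
finger_gap: 0.583
```

Run:
```python
from h import *
from station import manip
s=manip.sense();print(s["q"],s["tcp_pos"]);yaw(s)
k=manip.snapshot("scene"); pickle.dump(k,open("scene2.pkl","wb"))
crop(k,270,200,130,100,6,"pics/sc2.png")
u=np.array([-.037,-.9993,0]);G=np.array([.5425,.2735,0])
rel(s,[G+.018*u+[0,0,.046]])
```

```text
[0.17750194 0.72537918 1.68721986 0.00305772 0.73232006 0.21091285] [0.5363396  0.20960206 0.04932027]
tool y ang -2.04 z [-0.0036  0.0014 -1.    ]
[0.541834  0.2555126 0.046    ] [4.61 0.39 0.34]
```

View pics/sc2.png

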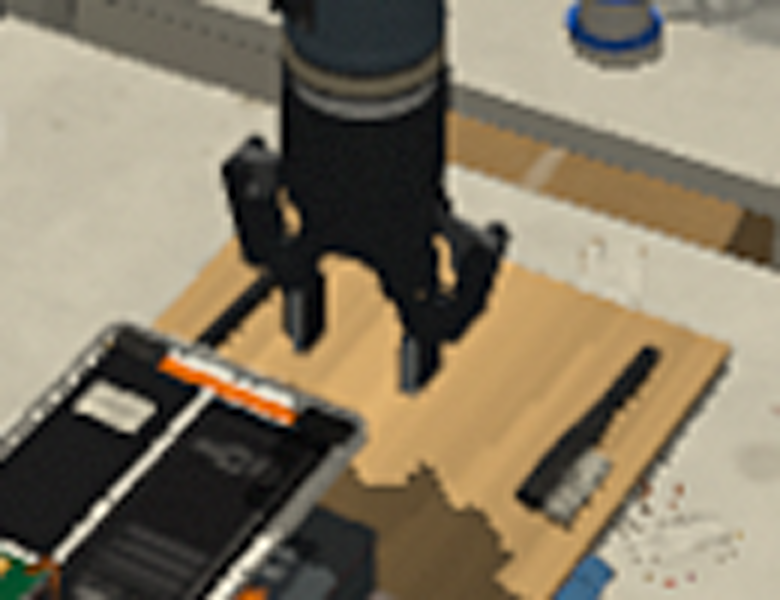

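>>> drive_tool(deltas=[0.8, 0.4, 0.2, 0, 1.8, 0.4, 0.3, 0, 2.8, 0.4, 0.3, 0, 3.6, 0.4, 0.3, 0, 4.2, 0.4, 0.3, 0, 4.6, 0.4, 0.3, 0, 4.6, 0.4, 0.3, 0, 4.6, 0.4, 0.3, 0])

```text
t: 4.05
tcp_pos: [0.5426, 0.2557, 0.047]
tool_rot: [0.719, 0.695, -0.0, -0.001]
force: [-0.1, 0.3, 0.4]
finger_gap: 0.587
```

Run:
```python
from h import *
from station import manip
s=manip.sense();print(s["q"],s["tcp_pos"],s["force"]);yaw(s)
for n in("scene","top"):
    k=manip.snapshot(n); pickle.dump(k,open(f"{n}3.pkl","wb"))
    crop(k,*((270,200,130,100,6) if n=="scene" else (240,200,130,100,6)),f"pics/{n}3.png")
u=np.array([-.037,-.9993,0]);G=np.array([.5425,.2735,0])
rel(s,[G+.018*u+[0,0,.046]])
```

```text
[0.2532852  0.74868519 1.62627353 0.00295508 0.76819035 0.28646582] [0.5425536  0.25572441 0.04698593] [-0.05556634  0.34410327  0.44823361]
tool y ang -2.02 z [-0.002   0.0016 -1.    ]
[0.541834  0.2555126 0.046    ] [-0.02 -0.07  0.1 ]
```

View pics/scene3.png

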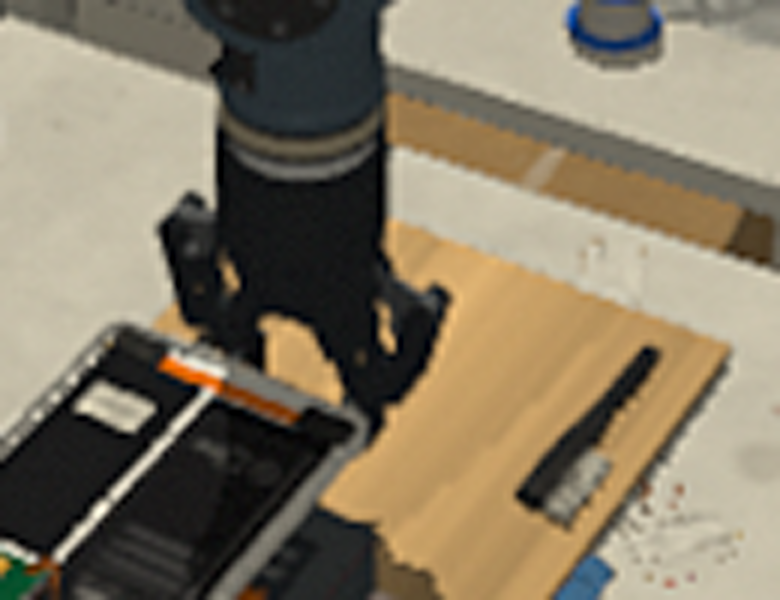

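View pics/top3.png

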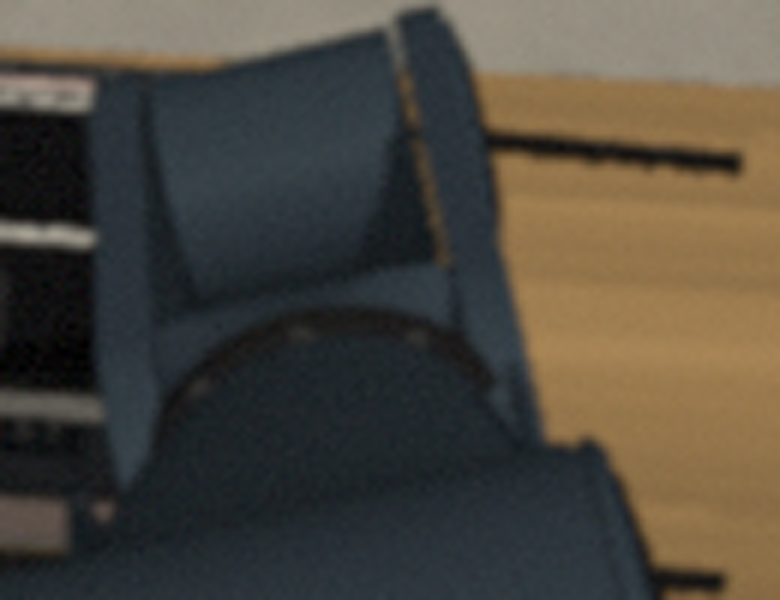

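The hand straddles the grip in front of the tablet edge (scene crop, fingers at (240,350) and (370,410)). The body is clear of the tablet and there is no contact force. Closing now.

>>> drive_tool(deltas=[0, 0, 0, 0, 0, 0, 0, 0, 0, 0, 0, 0, 0, 0, 0, 0, 0, 0, 0, 0, 0, 0, 0, 0], hand=0.5, squeeze=60)

```text
t: 4.75
tcp_pos: [0.5427, 0.2551, 0.0472]
tool_rot: [0.72, 0.694, -0.0, -0.001]
force: [-0.5, -2.4, 3.7]
finger_gap: 0.186
```

Run:
```python
from h import *
from station import manip
s=manip.sense();print(s["tcp_pos"],s["force"],s["finger_gap"]*85);yaw(s)
u=np.array([-.037,-.9993,0]);rel(s,[s["tcp_pos"]+d*u for d in(.02,.05,.165)])
k=manip.snapshot("scene"); pickle.dump(k,open("scene4.pkl","wb"));crop(k,270,200,130,100,6,"pics/sc4.png")
```

```text
[0.54266907 0.25511524 0.04722429] [-0.48205616 -2.3540806   3.7204922 ] 15.839018213353931
tool y ang -2.05 z [-0.0021  0.0012 -1.    ]
[0.54192907 0.23512924 0.04722429] [-2. -0. -0.]
[0.54081907 0.20515024 0.04722429] [-5.   -0.01 -0.01]
[0.53656407 0.09023074 0.04722429] [-16.5   -0.02  -0.02]
```

View pics/sc4.png

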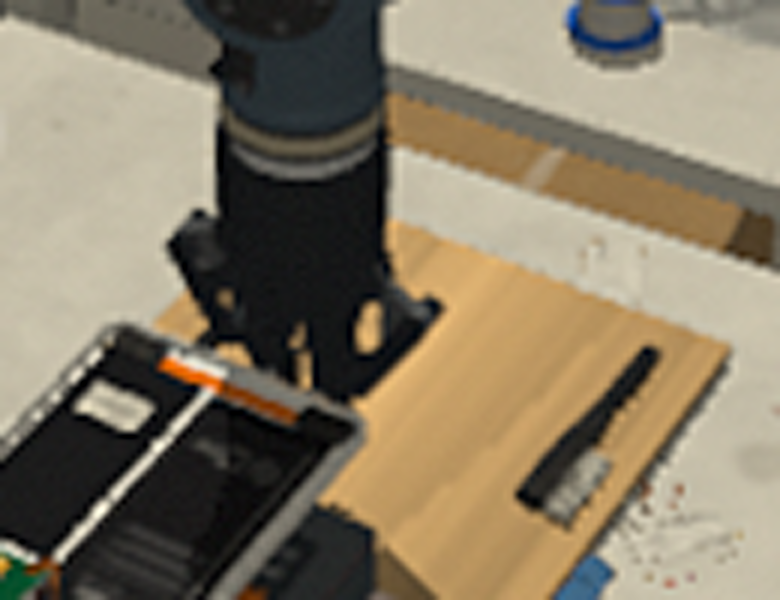

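>>> drive_tool(deltas=[-0.3, 0, 0, 0, -0.6, 0, 0, 0, -0.9, 0, 0, 0, -1.2, 0, 0, 0, -1.5, 0, 0, 0])

```text
t: 5.3
tcp_pos: [0.5428, 0.2425, 0.0472]
tool_rot: [0.72, 0.694, 0.002, -0.002]
force: [0.0, 8.5, -0.3]
finger_gap: 0.19
```

Run:
```python
from h import *
from station import manip
s=manip.sense();print(s["tcp_pos"],s["force"],s["ft_torque"],s["finger_gap"]*85);yaw(s)
for n in("scene","top"):
    k=manip.snapshot(n); pickle.dump(k,open(f"{n}5.pkl","wb"))
    crop(k,*((270,200,130,100,6) if n=="scene" else (190,200,130,100,6)),f"pics/{n}5.png")
```

```text
[0.54282716 0.24253189 0.04723097] [ 0.03215633  8.46726825 -0.30407895] [1.44554985 0.03326808 0.0717636 ] 16.148356899877104
tool y ang -2.13 z [ 3.0e-04  5.4e-03 -1.0e+00]
```

View pics/scene5.png

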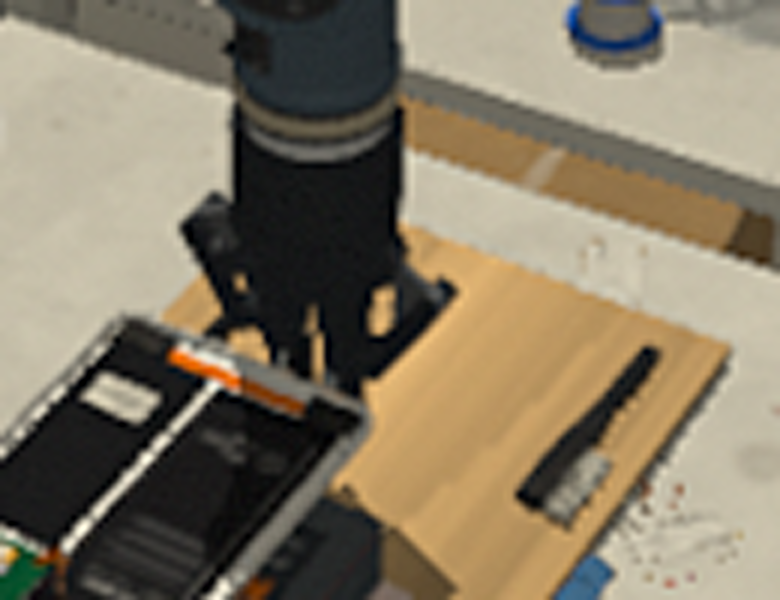

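View pics/top5.png

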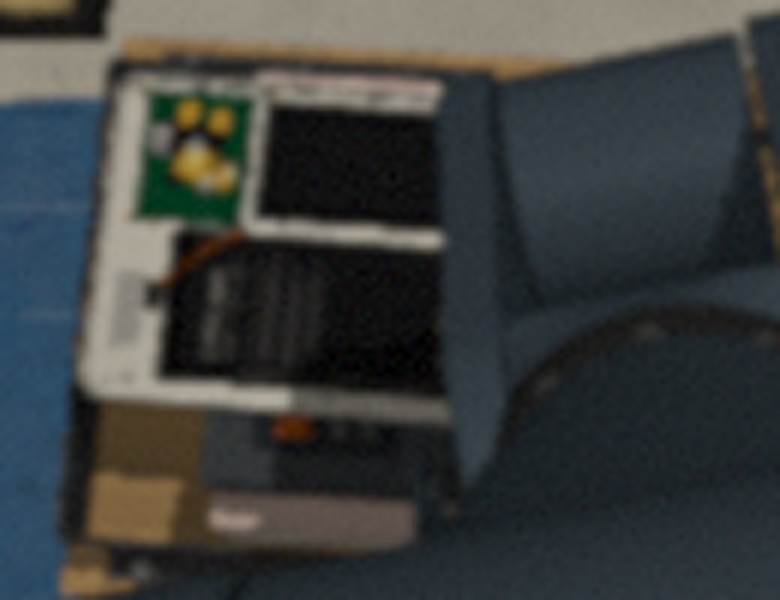

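Drag reads 8.5 N on the tool, so the grip is held. The stack followed by about 3 mm towards the stops, as expected. I'll keep pulling steadily.

>>> drive_tool(deltas=[-0.4, 0, 0, 0, -0.8, 0, 0, 0, -1.2, 0, 0, 0, -1.6, 0, 0, 0, -2, 0, 0, 0, -2.4, 0, 0, 0, -2.8, 0, 0, 0, -3.2, 0, 0, 0, -3.6, 0, 0, 0, -4, 0, 0, 0, -4.4, 0, 0, 0, -4.8, 0, 0, 0])

```text
t: 6.6
tcp_pos: [0.542, 0.1975, 0.0472]
tool_rot: [0.721, 0.693, 0.005, -0.003]
force: [0.2, 13.3, 0.6]
finger_gap: 0.189
```

Run:
```python
from h import *
from station import manip
s=manip.sense();print(s["tcp_pos"],s["force"],s["ft_torque"],s["finger_gap"]*85);yaw(s)
for n in("scene","top"):
    k=manip.snapshot(n); pickle.dump(k,open(f"{n}6.pkl","wb"))
    crop(k,*((220,200,200,150,4) if n=="scene" else (180,190,200,130,4)),f"pics/{n}6.png")
rel(s,[(.5428-.037*d,.2425-.9993*d,.047) for d in(.05,.1,.145)])
```

```text
[0.54195824 0.19749319 0.04722865] [ 0.24490098 13.26444805  0.55440191] [ 2.21796605  0.05489429 -0.02092222] 16.056309622133657
tool y ang -2.26 z [ 0.0032  0.0104 -0.9999]
[0.54095  0.192535 0.047   ] [-0.5  -0.08  0.02]
[0.5391  0.14257 0.047  ] [-5.5  -0.07 -0.04]
[0.537435  0.0976015 0.047    ] [-10.    -0.06  -0.08]
```

View pics/scene6.png

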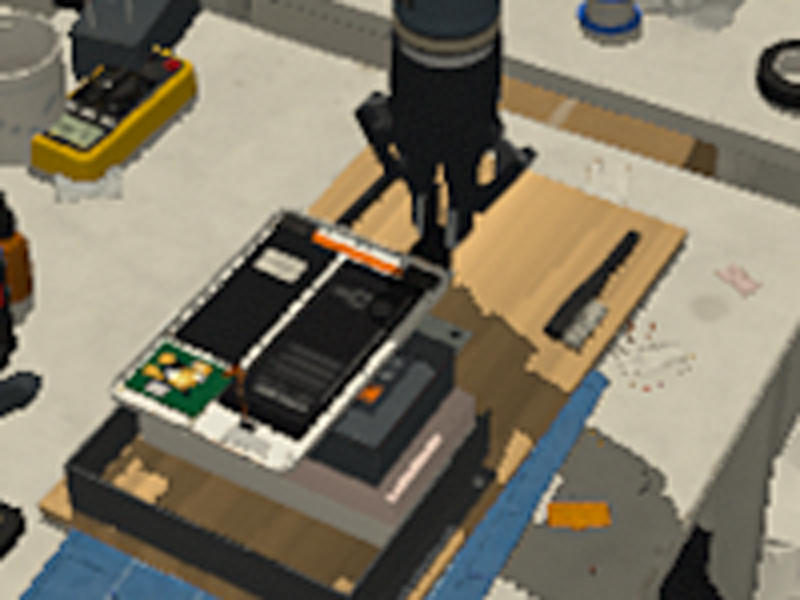

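View pics/top6.png

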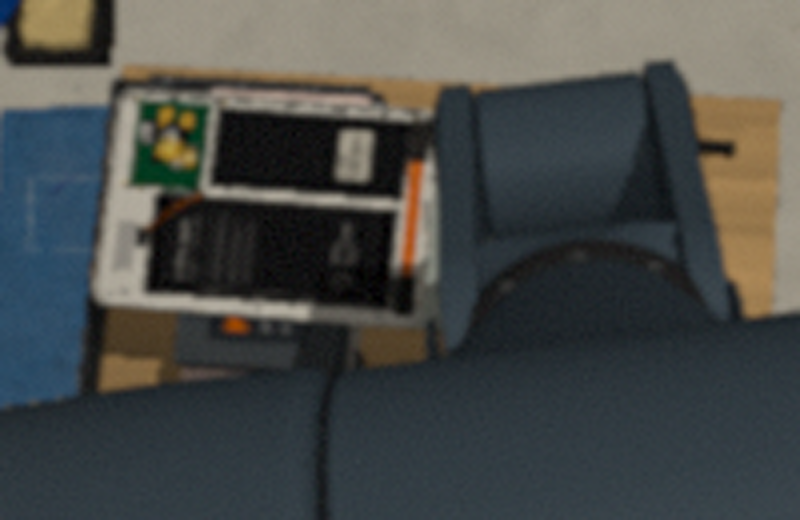

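>>> drive_tool(deltas=[-0.6, 0, 0, 0, -1.1, 0, 0, 0, -1.6, 0, 0, 0, -2.1, 0, 0, 0, -2.6, 0, 0, 0, -3.1, 0, 0, 0, -3.6, 0, 0, 0, -4.1, 0, 0, 0, -4.6, -0.1, 0, 0, -5.1, -0.1, 0, 0, -5.6, -0.1, 0, 0])

```text
t: 7.8
tcp_pos: [0.5394, 0.1414, 0.0472]
tool_rot: [0.721, 0.693, 0.006, -0.002]
force: [1.0, 4.8, 5.6]
finger_gap: 0.19
```

Run:
```python
from h import *
from station import manip
s=manip.sense();print(s["tcp_pos"],s["force"],s["ft_torque"],s["finger_gap"]*85);yaw(s)
for n in("scene","top"):
    k=manip.snapshot(n); pickle.dump(k,open(f"{n}7.pkl","wb"))
    crop(k,*((220,200,200,150,4) if n=="scene" else (180,190,200,130,4)),f"pics/{n}7.png")
rel(s,[(.5428-.037*d,.2425-.9993*d,.047) for d in(.1,.145,.15,.155,.16)])
```

```text
[0.53942975 0.14137565 0.04717491] [1.02909965 4.76302494 5.55663996] [0.78724277 0.01970988 0.01410165] 16.19057958606969
tool y ang -2.29 z [ 0.0049  0.0108 -0.9999]
[0.5391  0.14257 0.047  ] [ 0.12 -0.04  0.02]
[0.537435  0.0976015 0.047    ] [-4.38 -0.02 -0.03]
[0.53725  0.092605 0.047   ] [-4.88 -0.02 -0.04]
[0.537065  0.0876085 0.047    ] [-5.38 -0.02 -0.04]
[0.53688  0.082612 0.047   ] [-5.88 -0.02 -0.05]
```

View pics/scene7.png

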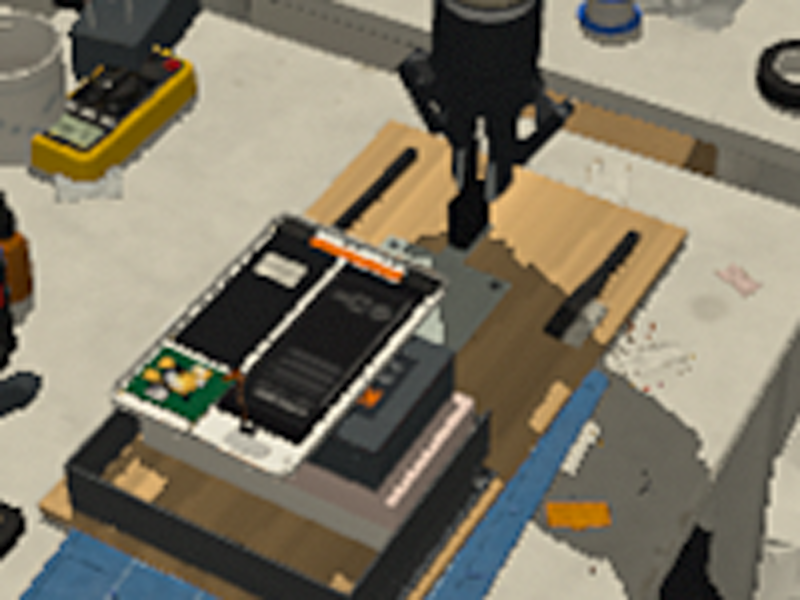

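View pics/top7.png

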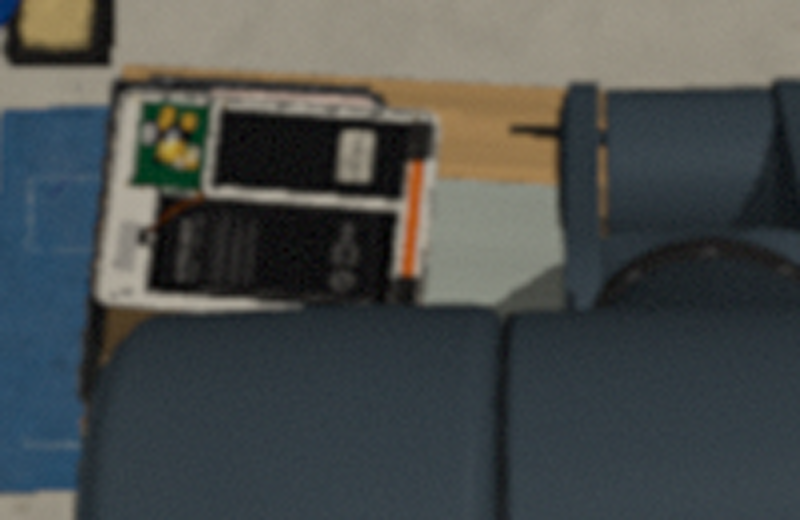

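>>> drive_tool(deltas=[-0.5, 0, 0, 0, -1, 0, 0, 0, -1.5, 0, 0, 0, -2, 0, 0, 0, -2.5, 0, 0, 0, -3, 0, 0, 0, -3.5, 0, 0, 0, -4, 0, 0, 0, -4.5, 0, 0, 0, -5, 0, 0, 0, -5.5, 0, 0, 0, -5.9, 0, 0, 0])

```text
t: 9.1
tcp_pos: [0.5374, 0.0818, 0.0471]
tool_rot: [0.721, 0.692, 0.006, -0.002]
force: [0.7, 7.3, 8.2]
finger_gap: 0.184
```

Run:
```python
from h import *
from station import manip
s=manip.sense();print(s["tcp_pos"],s["force"],s["ft_torque"],s["finger_gap"]*85);yaw(s)
for n in("scene","top"):
    k=manip.snapshot(n); pickle.dump(k,open(f"{n}8.pkl","wb"))
    crop(k,*((220,200,200,150,4) if n=="scene" else (180,190,200,130,4)),f"pics/{n}8.png")
```

```text
[0.53743498 0.08178372 0.04714453] [0.65771461 7.27376367 8.2497645 ] [ 1.15871977 -0.00146099  0.00320316] 15.678981328944253
tool y ang -2.35 z [ 0.0059  0.011  -0.9999]
```

View pics/scene8.png

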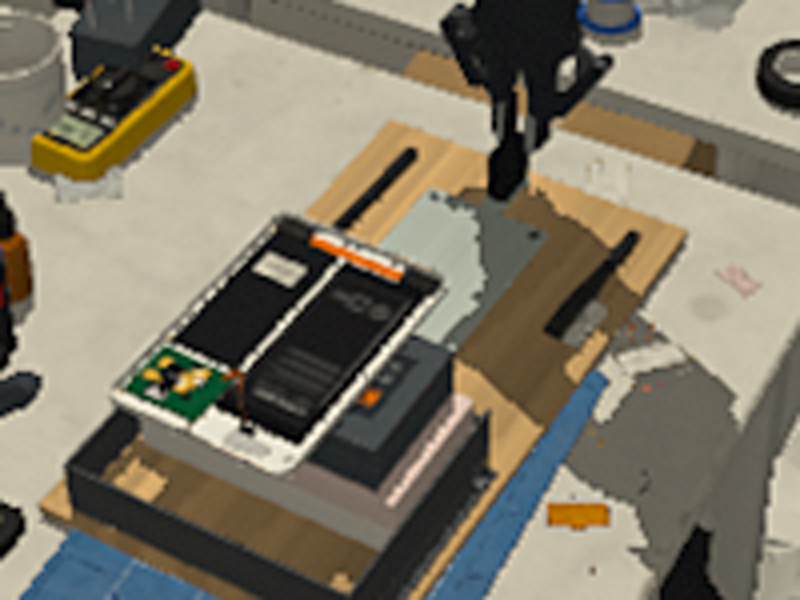

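View pics/top8.png

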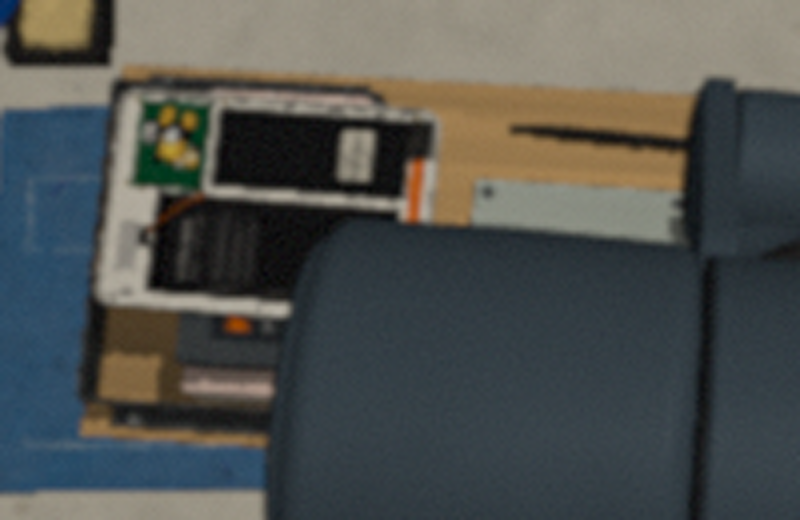

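Run:
```python
from h import *
a=load("top8.pkl")
C=lambda x,y:(180+(x-1.5)/4,190+(y-1.5)/4)
print("rear",atz(a,*C(473,181),.016),atz(a,*C(471,223),.016),"tab",atz(a,*C(438,115),.11),atz(a,*C(434,222),.11))
for p in[(475,200),(520,200),(600,200),(660,215),(480,215)]:print(dep(a,*C(*p)).round(4))
b=load("scene8.pkl")
D=lambda x,y:(220+(x-1.5)/4,200+(y-1.5)/4)
for p in[(450,220),(430,210),(430,310),(500,290),(535,240)]:print("s",dep(b,*D(*p)).round(4))
```

```text
rear [0.59440231 0.26929686 0.016     ] [0.56619934 0.26969253 0.016     ] tab [0.6167659  0.28335642 0.11      ] [0.55038246 0.28335283 0.11      ]
[0.5802 0.2668 0.024 ]
[0.5817 0.2377 0.0184]
[0.5825 0.185  0.0185]
[0.5735 0.1454 0.0166]
[0.5708 0.2635 0.0209]
s [0.5544 0.1565 0.0236]
s [0.5759 0.1462 0.016 ]
s [0.4871 0.3179 0.1042]
s [0.4926 0.2006 0.0193]
s [0.4955 0.1373 0.0137]
```

>>> drive_tool(deltas=[0, 0, 0, 0, 0, 0, 0, 0, 0, 0, 0, 0, 0, 0, 0, 0, 0, 0, 0, 0, 0, 0, 0, 0], hand=5)

```text
t: 9.8
tcp_pos: [0.5373, 0.0814, 0.047]
tool_rot: [0.721, 0.692, 0.006, -0.002]
force: [0.8, 0.5, -0.6]
finger_gap: 0.588
```

>>> drive_tool(deltas=[0, 0, -1, 0, 0, 0, -3, 0, 0, 0, -6, 0, 0, 0, -10, 0, 0, 0, -14, 0, -4, 0, -16, 0, -8, 0, -16, 0, -12, 0, -16, 0, -16, 0, -16, 0, -20, 0, -16, 0, -23, 0, -16, 0, -23, 0, -16, 0])

```text
t: 11.0
tcp_pos: [0.5274, -0.1541, 0.2053]
tool_rot: [0.723, 0.691, 0.006, -0.0]
force: [0.6, -0.4, 0.3]
finger_gap: 0.585
```

Run:
```python
from h import *
from station import manip
s=manip.sense();print(s["tcp_pos"],s["force"])
for n in("scene","top"):
    k=manip.snapshot(n); pickle.dump(k,open(f"{n}9.pkl","wb"))
    crop(k,*((220,200,200,150,4) if n=="scene" else (180,190,200,130,4)),f"pics/{n}9.png")
```

```text
[ 0.52738188 -0.15412473  0.20531657] [ 0.56243898 -0.41868796  0.30219591]
```

View pics/scene9.png

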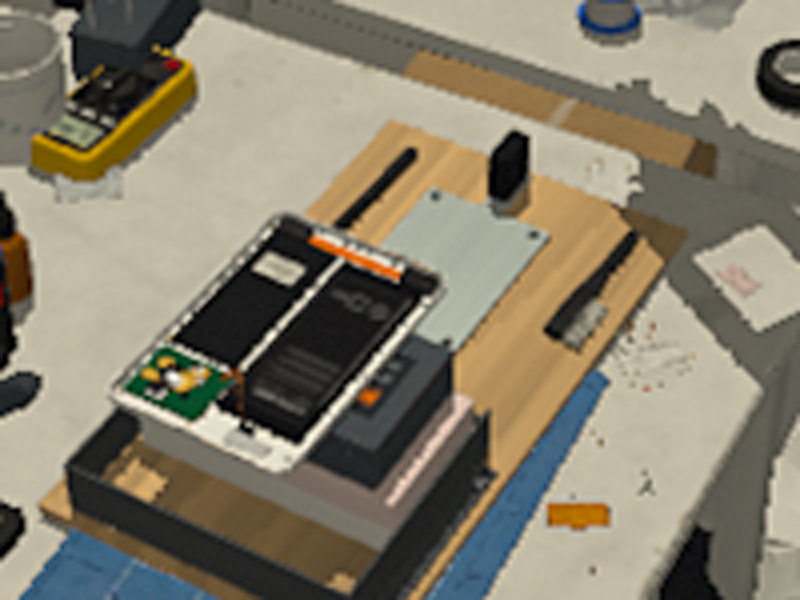

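View pics/top9.png

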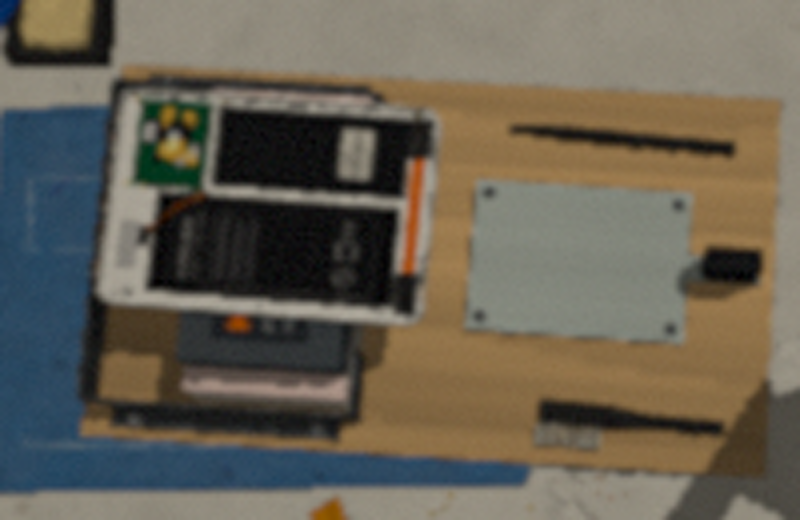

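The plate lies free, with its rear edge at crop x≈470 and the tablet edge at about 437 to 420. The stack is standing, and the brush and spudger haven't moved. Last I'll check that the plate is flat and how much clearance it has.

Run:
```python
from h import *
a=load("top9.pkl")
C=lambda x,y:(180+(x-1.5)/4,190+(y-1.5)/4)
P=np.array([dep(a,*C(x,y)) for x in range(485,675,8) for y in range(200,320,8)])
c,*_=np.linalg.lstsq(np.c_[P[:,:2]-P[:,:2].mean(0),np.ones(len(P))],P[:,2],rcond=None);print("plate slope deg",np.degrees(c[:2]),"z",c[2])
Q=np.array([dep(a,*C(x,y)) for x in range(120,420,8) for y in range(120,300,8)])
c,*_=np.linalg.lstsq(np.c_[Q[:,:2]-Q[:,:2].mean(0),np.ones(len(Q))],Q[:,2],rcond=None);print("tablet slope",np.degrees(c[:2]),c[2])
for n,p,z in[("rear",(473,181),.016),("rear",(466,327),.016),("tab",(438,115),.109),("tab",(421,322),.109),("gripfront",(760,265),.058)]:print(n,atz(a,*C(*p),z).round(4))
from station import manip
print(manip.sense()["t"]); manip.sign_off()
```

```text
plate slope deg [-0.7176058   0.14475679] z 0.016677667935024964
tablet slope [-38.04167285 -17.46703523] 0.11004088120736503
rear [0.5944 0.2693 0.016 ]
rear [0.4975 0.2707 0.016 ]
tab [0.617  0.2835 0.109 ]
tab [0.4897 0.289  0.109 ]
gripfront [0.5353 0.083  0.058 ]
11.1
the job is handed in; nothing more can be done
```

The carrier plate is out from under the stack and lies flat on the board, and the job is handed in. It took about 11 s of the 42 s.

- **Grasp:** I did not tilt the wrist, because the interface only gives shifts and a turn about the tool's own axis. I kept the hand upright and pinched the outer end of the grip, 18 mm out from its middle and high up, so the hand's body stayed clear of the tablet. I saw no sign of contact with the tablet: force stayed near zero on the approach and the tablet looked clear in the pictures.
- **Pull:** I drew the plate about 173 mm straight along the board. The highest drag reading was about 13 N, slightly over the stated 4 to 12 N. I then opened the hand, went straight up and backed away, touching nothing.

**Last checks:**
- **Clearance:** the plate's rear edge is about 14 to 18 mm clear of the tablet's edge.
- **Flatness:** the plate's top measures 16.7 mm above the bench against an expected 16 mm, with a slope under 1°.
- **Position on the board:** the grip's front end is about 1 cm inside the board's edge.
- **Stack:** it is standing in the stand. It moved several millimetres forward against the front stops during the pull, as the gap there allows.
- **Bystanders:** the brush and spudger look unmoved.

My plane fit of the tablet's tilt failed: it gave about 38°, which I put down to stray depth points. I judged the tablet level from the pictures, its straight edges and its mean top height of about 110 mm.

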